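# Line up the sample jars by size

### The arm

A 7-joint arm with a two-finger parallel gripper is mounted at the origin on the work surface; the furniture and walls round the work are solid. World frame = base frame: x ahead of the robot, y to its left, z up, the work surface at z = 0. Lengths are in m, angles in degrees, forces in N, time in s.
With the tool pointing down it reaches from about 0.4 to 0.85 m from the base axis. Payload 4.5 kg.
Tool frame: the origin (TCP) lies between the finger pads; the fingertips stand env.finger_overhang ahead of it and the grasp point (between the pads) lies 2 mm behind it (env.finger_overhang is the distance from the TCP to the fingertips, in m); z points along the fingers, y is the line along which they close (so a half turn about z gives the same grasp; the last joint's range is limited). The gripper opens to 85 mm and grips with 20 to 120 N. Pads are 22 mm wide; open, the fingers measure 114 mm over their backs; the gripper's body (76 mm by 85 mm) begins 54 mm behind the grasp point. The pads swing forward as they close: fully open they stand 13 mm farther back than shut.
Start: joints at [68.228, 39.483, -11.15, 89.685, 9.013, 51.709, -12.324], TCP at [0.251, -0.572, 0.248] pointing down, gripper open.
Joint ranges: [-172.22, 172.22], [-26.19, 119.32], [-84.43, 86.54], [7.71, 146.69], [-57.33, 237.33], [2.42, 119.75], [-152.13, 152.13]. Speed limits (degrees/s): [147.25, 147.25, 180, 180, 180, 180, 180].

### API

Orientations are given as [roll, pitch, yaw] about the fixed x, y, z axes, in that order (R = Rz(yaw) Ry(pitch) Rx(roll)).
In Python, from rig import readout, get_image, workorder, env gives the robot as it stands. The module is installed in compiled form; this text tells all that it offers.
- The arm moves only by the tool apply_moves, never from a script. Its argument "rows" is a list that holds one entry, the list of rows, each a list of 5 numbers: the opening in per cent of the stroke, from 0 (shut) to 100 (fully open), then the shift along the tool's x, y, z in cm, then the turn about the tool's z in rad. In form: [[[jaw, dx, dy, dz, spin], ...]]. A call has 1 to 10 rows; each row shifts and turns the commanded pose from where the row before left it, along the tool's axes as they then stand; what a row does not reach is not made up. A row lasts 1/10 s, in which the tool goes at most 50 mm and 8.59 degrees, less where a joint would pass 70% of its speed; a pose out of reach is approached as far as the arm can. A call with a gripper value outside its range is refused whole. The fingers move at their own pace and stop on an object; the grip force is fixed at half the most. Time passes only in rows, so rows that do not move let the fingers close. It gives the time, the measured TCP pose, the force, the opening and the grip force at its end, in the units of the state.
- readout.observe(): the state, without advancing time (a new reading comes with each control period).
- get_image(name): name is "scene" or "top" or "wrist"; returns a dict with "img" (400x640x3 uint8, red, green, blue), "fovy" (degrees; the focal length in pixels is half the picture's height over the tangent of half this angle, whatever the lens; pixels are square), "cx", "cy" (the principal point, pixels), "position" and "orientation" of the camera in the world. Camera axes: x right, y down, z forward; pixel columns grow to the right and rows downward; lengths in m; the calibration is good to about 2 mm. A picture is of the moment at which its call begins. There is no depth.
- workorder.finish_job(): hands the job in; it is judged then, once.
The state is a dict: "time": time; "joint_positions": joint angles; "joint_velocities": joint speeds; "tau": joint torques, N m; "position": TCP position; "tool_rot": TCP orientation; "ft_force": force on the tool from outside, world axes, zero at the start; "torque": the same for the moment, N m; "width": finger opening in m; "grip_force": force on a finger pad.
Only numpy, scipy, OpenCV 4.12 (cv2) and the standard library are available. Lean on these libraries where they do the work, as an engineer would, in place of code of your own. Each camera call takes 0.05 s, during which the arm holds its last target. There are 200 camera calls.

### The job

Line up the four sample jars in order of size on the wooden rest, one standing upright in the middle of each round rubber pad. The largest goes on the pad next to the post with the black knob and they get smaller pad by pad, so that the smallest vial ends farthest from the post. Never tip a jar over on the way.

Things in the scene. Friction and masses are not known exactly. Their poses are not given: they have to be found in the camera images.
- jar_tiny: small sample vial of cloudy plastic with a black screw cap, 23 mm in diameter, 54 mm tall (smooth side up to 40 mm); stands loose on the table at the start; origin: centre of its underside, z up along its axis; it weighs under 0.25 kg
- jar_small: white sample jar with a paper band and a black screw cap, 34 mm in diameter, 66 mm tall (body up to 50 mm, cap 31 mm wide above); stands loose on the table at the start; origin: centre of its underside, z up along its axis; it weighs under 0.25 kg
- jar_medium: white sample jar with a paper band and a black screw cap, 46 mm in diameter, 80 mm tall (body up to 61 mm, cap 42 mm wide above); stands loose on the table at the start; origin: centre of its underside, z up along its axis; it weighs under 0.25 kg
- jar_large: white sample jar with a paper band and a black screw cap, 60 mm in diameter, 96 mm tall (body up to 74 mm, cap 55 mm wide above); stands loose on the table at the start; origin: centre of its underside, z up along its axis; it weighs under 0.25 kg
- board: Fixed low wooden rest, 80 mm (its x) by 460 mm (its y) by 15 mm thick, lying level on the table. Origin: centre of its underside; y runs along the row, z up. Along its centre line are four round pads 85 mm apart (at 42.5 and 127.5 mm either side of the middle), and 200 mm from the middle stand the post at one end and a low wooden block (60 x 18 x 12 mm) at the other; which end has the post changes.
- pad_a: One of the four alike round black rubber pads fixed on the board, 70 mm in diameter, 3 mm thick, its top 18 mm above the table, with a thin grey ring drawn on it. Origin: centre of its underside. Its letter says nothing about its place in the row: the four are mixed up at every start.
- pad_b: One of the four alike round black rubber pads fixed on the board, 70 mm in diameter, 3 mm thick, its top 18 mm above the table, with a thin grey ring drawn on it. Origin: centre of its underside. Its letter says nothing about its place in the row: the four are mixed up at every start.
- pad_c: One of the four alike round black rubber pads fixed on the board, 70 mm in diameter, 3 mm thick, its top 18 mm above the table, with a thin grey ring drawn on it. Origin: centre of its underside. Its letter says nothing about its place in the row: the four are mixed up at every start.
- pad_d: One of the four alike round black rubber pads fixed on the board, 70 mm in diameter, 3 mm thick, its top 18 mm above the table, with a thin grey ring drawn on it. Origin: centre of its underside. Its letter says nothing about its place in the row: the four are mixed up at every start.
- post: Fixed thin upright steel post with a round black knob, 22 mm wide at the knob, top 56 mm above the board; it stands at one end of the board, 72.5 mm from the centre of the nearest pad, and marks the end where the largest jar belongs. Origin: centre of its foot, on the board's centre line.
Things that resemble listed ones, but are neither listed nor needed, are in the scene too. What is shaped like the jar_small but purple or yellow is not meant.

How it is judged:
By the outcome, as a careful person would: the job done as asked, in the order asked, and still so for the second after the job is handed in, with the robot touching nothing.
It also fails if it takes over 88 s, if anything falls off the work surface, if the arm or the gripper's body presses on something with over 40 N, if the wrist force passes 120 N, or if a joint passes its speed limit or range.

## Working session

There is one attempt and no reset: what is moved stays moved. The work goes in short steps, Python scripts to look and compute and a tool call to move; the robot and the scene stay as the last step left them, time stands still between calls to the robot, and variables do not carry over. Pictures are saved under pics/ and viewed, at most 14 in all, crops included, and the job is handed in when it is done.

Besides the shell and the picture viewer there is one more tool, called after ">>>" as name(argument=value, ...), one argument or row to a line, values as JSON. apply_moves: Moves the arm, as the interface text tells. Its arguments: {"type":"object","properties":{"rows":{"type":"array","items":{"type":"array","items":{"type":"array","items":{"type":"number"}}}}},"required":["rows"]}

```bash
mkdir -p pics; cat > h.py <<'E'
import numpy as np, cv2
from scipy.spatial.transform import Rotation as R
from rig import readout, get_image, workorder, env
def cam(n):
    d=get_image(n); return d
def K(d):
    f=200/np.tan(np.radians(d['fovy'])/2); return f
def Rm(d):
    o=np.array(d['orientation']); 
    return o if o.shape==(3,3) else R.from_euler('xyz',o,degrees=True).as_matrix()
def ray(d,u,v,z):
    r=Rm(d)@np.array([(u-d['cx'])/K(d),(v-d['cy'])/K(d),1]); p=np.array(d['position'])
    return p+r*(z-p[2])/r[2]
def proj(d,P):
    c=Rm(d).T@(np.array(P)-np.array(d['position'])); return c[:2]/c[2]*K(d)+[d['cx'],d['cy']]
E
python3 - <<'E'
from h import *
import pickle
for n in("scene","top"):
    d=cam(n); pickle.dump(d,open(n+'.pkl','wb')); cv2.imwrite(f'pics/{n}0.png',cv2.cvtColor(d['img'],cv2.COLOR_RGB2BGR))
    print({k:v for k,v in d.items() if k!='img'})
print(readout.observe(),env.finger_overhang)
E
```

```text
{'fovy': 47.867467355570284, 'cx': 314.74312425344436, 'cy': 196.1179309931047, 'position': array([0.1692017 , 0.72928538, 0.85863212]), 'orientation': array([-137.19311151,   -1.0586019 , -151.50370819])}
{'fovy': 54.74981844791269, 'cx': 320.06082376930823, 'cy': 199.97262365522363, 'position': array([0.43089457, 0.05689519, 0.94676684]), 'orientation': array([-172.96581543,   -1.66934707,  -88.48682458])}
{'time': 0.1, 'joint_positions': array([ 68.22781679,  39.52785925, -11.14521262,  89.73783322,
         9.012024  ,  51.71060615, -12.32370005]), 'joint_velocities': array([ 0.00131437, -0.13303567,  0.06543141, -0.19979478, -0.03540315,
        0.03829121, -0.01606381]), 'tau': array([-4.19675125e-03, -5.40599084e+01, -1.27149884e+00, -1.58982664e+01,
        9.46593995e-03,  4.42728327e-03, -1.08516869e-05]), 'position': array([ 0.2510467 , -0.57176359,  0.24757491]), 'tool_rot': array([-1.79905694e+02,  6.59096996e-03,  2.37132960e+01]), 'ft_force': array([0.19389814, 0.49286533, 0.50524494]), 'torque': array([0.01316436, 0.01503372, 0.01045748]), 'grip_force': 0.0, 'width': 0.08533546136144794} 0.017
```

View pics/scene0.png

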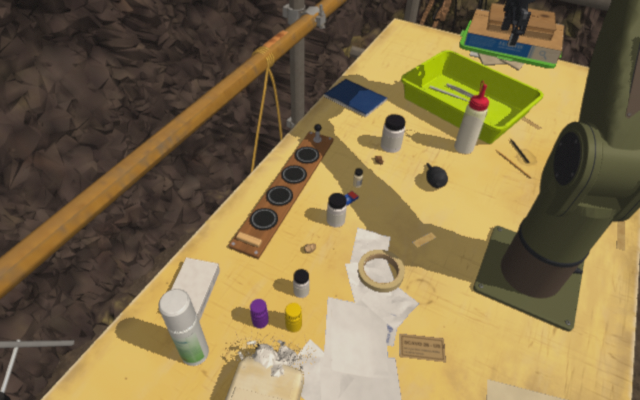

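View pics/top0.png

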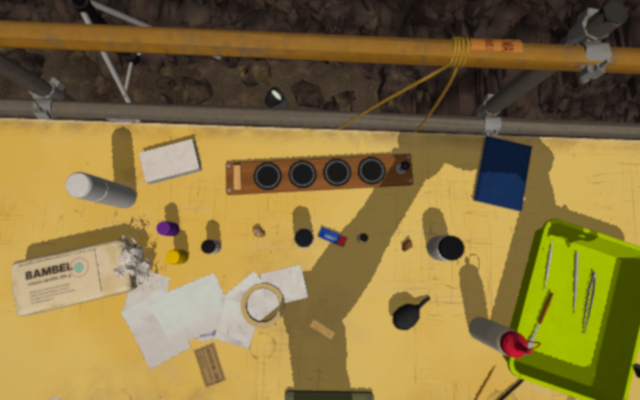

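The scene view shows the jars: large (394,132), medium (337,210), tiny (358,177) and small (302,283). The purple (260,313) and yellow (293,317) jars are decoys. The post is at the far end, (318,132). In the top view the pads are at (267,175), (302,173), (337,172) and (371,170), with the post on the right at (404,167). I'll enlarge both to confirm.

```bash
python3 - <<'E'
import pickle; from h import *
t=pickle.load(open('top.pkl','rb'));s=pickle.load(open('scene.pkl','rb'))
a=cv2.resize(t['img'][145:265,195:475],None,fx=2.85,fy=2.85,interpolation=cv2.INTER_CUBIC)
b=cv2.resize(s['img'][105:300,230:430],None,fx=3,fy=3,interpolation=cv2.INTER_CUBIC)
cv2.imwrite('pics/topc.png',a[...,::-1]);cv2.imwrite('pics/scec.png',b[...,::-1])
P=[]
for u,v in[(267,175),(302,173),(337,172),(371,170)]: P.append(ray(t,u,v,.018));print(P[-1])
print('post',ray(t,404,167,.06))
for n,u,v,h in[('small',210,246,.066),('med',303,237.5,.08),('tiny',363,237,.054),('large',452,247,.096)]: print(n,ray(t,u,v,h))
for n,u,v,h in[('small',301,275,.066),('med',336.5,201,.08),('tiny',358.5,171,.054),('large',395.5,121,.096)]: print(n,ray(s,u,v,h))
E
```

```text
[0.60355185 0.1635978  0.018     ]
[0.61122543 0.07871124 0.018     ]
[ 0.61646014 -0.00679389  0.018     ]
[ 0.62414599 -0.09032433  0.018     ]
post [ 0.62511398 -0.16157528  0.06      ]
small [0.4286787  0.27862584 0.066     ]
med [0.45299672 0.07032467 0.08      ]
tiny [ 0.45857069 -0.06767139  0.054     ]
large [ 0.44063604 -0.25936055  0.096     ]
small [0.42555675 0.28577656 0.066     ]
med [0.44904357 0.07714101 0.08      ]
tiny [ 0.45574231 -0.06576945  0.054     ]
large [ 0.4349752  -0.25423608  0.096     ]
```

View pics/topc.png

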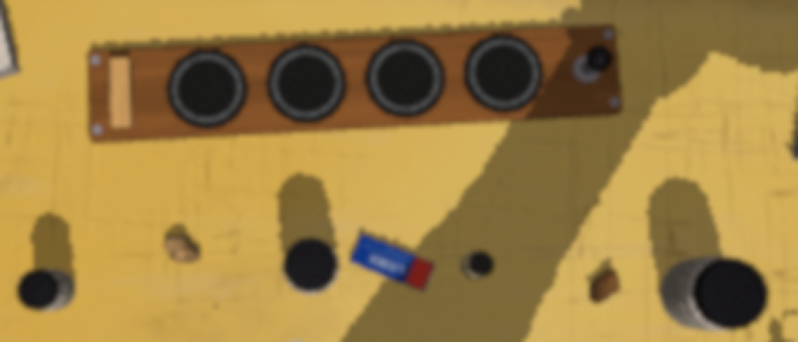

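View pics/scec.png

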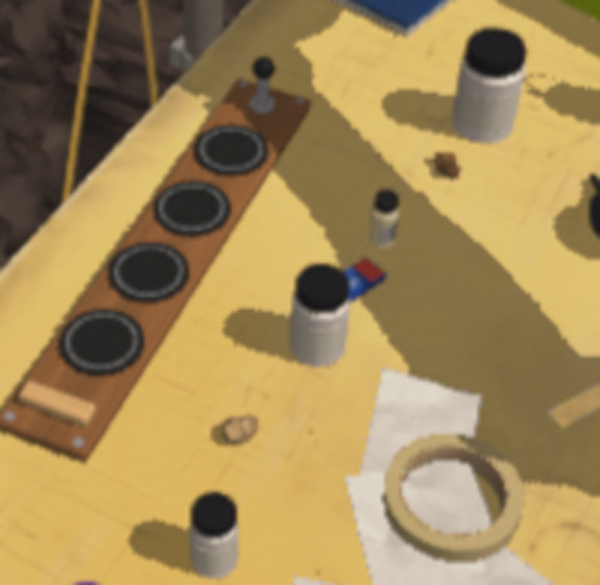

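The four jars and the board are confirmed: white body and black cap, sizes stepping as described, and the coloured look-alikes are excluded. Next I'll refine the positions from the crop pixels.

```bash
cat > m.py <<'E'
from h import *
st=readout.observe()
def go(x,y,yaw=None):
    "remaining move to world x,y in tool axes (cm), spin rad"
    o=readout.observe(); r=R.from_euler('xyz',o['tool_rot'],degrees=True)
    return r.inv().apply(np.array([x,y,o['position'][2]])-o['position'])*100
E
python3 - <<'E'
import pickle; from h import *
t=pickle.load(open('top.pkl','rb'));s=pickle.load(open('scene.pkl','rb'))
c=lambda p,f,o:(np.array(p)+.5)/f-.5+o
A=[('p4',207,88,.018),('p3',306,82,.018),('p2',405,78,.018),('p1',503,73,.018),('knob',598,58,.071),('small',40,290,.066),('med',310,264,.08),('tiny',482,264,.054),('large',730,293,.096)]
B=[(101,341),(149,271),(192,208),(231,149),(263,67),(213,511),(321,284),(385.5,200),(496,50)]
for (n,u,v,h),b in zip(A,B):
    p=ray(t,*c((u,v),2.85,[195,145]),h);q=ray(s,*c(b,3,[230,105]),h);print(n,p.round(4),q.round(4),((p+q)/2).round(4)[:2])
E
```

```text
p4 [0.6022 0.1628 0.018 ] [0.6006 0.1634 0.018 ] [0.6014 0.1631]
p3 [0.6101 0.0786 0.018 ] [0.6074 0.0784 0.018 ] [0.6088 0.0785]
p2 [ 0.6163 -0.0063  0.018 ] [ 0.6142 -0.0054  0.018 ] [ 0.6153 -0.0058]
p1 [ 0.6234 -0.0907  0.018 ] [ 0.6222 -0.0907  0.018 ] [ 0.6228 -0.0907]
knob [ 0.6274 -0.16    0.071 ] [ 0.6231 -0.1525  0.071 ] [ 0.6253 -0.1563]
small [0.4276 0.2814 0.066 ] [0.4262 0.2861 0.066 ] [0.4269 0.2838]
med [0.4535 0.0693 0.08  ] [0.4511 0.0722 0.08  ] [0.4523 0.0708]
tiny [ 0.4579 -0.0695  0.054 ] [ 0.456  -0.0642  0.054 ] [ 0.4569 -0.0669]
large [ 0.4395 -0.2567  0.096 ] [ 0.4356 -0.2522  0.096 ] [ 0.4376 -0.2544]
```

>>> apply_moves(
  rows=[
    [[100, 0, 0, 0, -0.138], [100, 0, 0, 0, -0.138], [100, 0, 0, 0, -0.138], [100, 0, 0, 0, -0.138], [100, 0, 0, 0, -0.138], [100, 0, 0, 0, -0.138], [100, 0, 0, 0, -0.138], [100, 0, 0, 0, -0.138], [100, 0, 0, 0, -0.138], [100, 0, 0, 0, 0]],
  ],
)

```text
time: 1.1
position: [0.2509, -0.572, 0.2477]
tool_rot: [-180.0, -0.1, 94.9]
ft_force: [0.1, 0.2, -0.5]
width: 0.0852
grip_force: 0.0
```

```bash
python3 -c "
from m import *
print(st['position'],st['tool_rot'],st['joint_positions']);print(go(.4395,-.2567))"
```

```text
[ 0.25088183 -0.57204292  0.24769467] [-1.79997227e+02 -7.39695893e-02  9.48792089e+01] [ 79.01075062  41.91234245 -31.32937926  89.09024659  24.69747414
  56.08792262  45.1053209 ]
[29.81569506 21.475629    0.03745327]
```

>>> apply_moves(
  rows=[
    [[100, 1.8, 3.4, 0, 0], [100, 3.4, 3.4, 0, 0], [100, 3.4, 3.4, 0, 0], [100, 3.4, 3.3, 0, 0], [100, 3.4, 2.0, 0, 0], [100, 3.4, 2.0, 0, 0], [100, 3.4, 2.0, 0, 0], [100, 3.4, 1.0, 0, 0], [100, 3.2, 1.0, 0, 0], [100, 1.0, 0, 0, 0]],
  ],
)

```text
time: 2.1
position: [0.4417, -0.2527, 0.2486]
tool_rot: [179.9, -0.1, 95.1]
ft_force: [-0.1, -0.5, -0.5]
width: 0.0855
grip_force: 0.0
```

```bash
cat > w.py <<'E'
import sys; from m import *
d=cam('wrist'); cv2.imwrite(sys.argv[1],d['img'][...,::-1])
import pickle; pickle.dump(d,open('w.pkl','wb'))
o=readout.observe();print(o['time'],o['position'],o['tool_rot'],o['joint_positions'].round(1))
if len(sys.argv)>2: print(go(float(sys.argv[2]),float(sys.argv[3])))
print(d['position'],d['orientation'],d['fovy'])
E
python3 w.py pics/w1.png .4395 -.2567
```

```text
2.15 [ 0.44076586 -0.25300274  0.24855953] [ 1.79993533e+02 -9.76959940e-02  9.50614140e+01] [ 43.8  33.  -30.2 108.9  23.   44.2   5.8]
[-0.35711579 -0.15871088 -0.00062684]
[ 0.43270533 -0.17115769  0.37268861] [ 1.61635079e+02 -8.89284634e-02  5.10587021e+00] 61.09661711849907
```

View pics/w1.png

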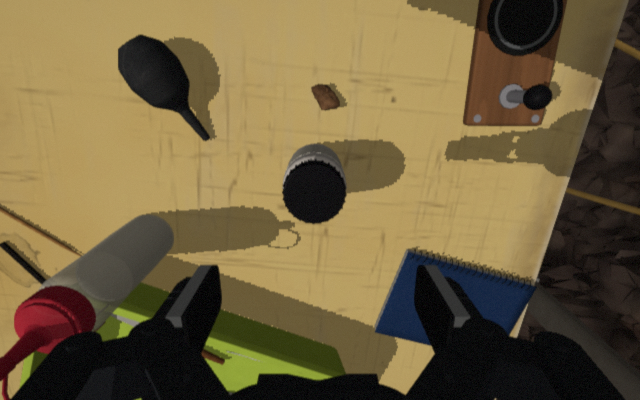

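```bash
python3 - <<'E'
from m import *; import pickle
d=pickle.load(open('w.pkl','rb'))
p=ray(d,314,190,.096);print(p,go(*p[:2]))
print(ray(d,511,96,.02),'p1',ray(d,526,20,.018), ray(d,314,150,.0))
E
```

```text
[ 0.43759904 -0.25400605  0.096     ] [-7.20004532e-02 -3.24298304e-01 -1.59375295e-04]
[ 0.62602287 -0.16203667  0.02      ] p1 [ 0.6228458  -0.09389359  0.018     ] [ 0.43533978 -0.23680722  0.        ]
```

Wrist view: cap centre at (314,190), which maps to (0.4376,-0.254). That agrees with the average of the two fixed cameras. Descending to grasp.

>>> apply_moves(
  rows=[
    [[100, 0, -0.3, 2, 0], [100, 0, 0, 4, 0], [100, 0, 0, 4, 0], [100, 0, 0, 4, 0], [100, 0, 0, 3, 0], [100, 0, 0, 1.8, 0], [100, 0, 0, 1, 0], [100, 0, 0, 0, 0]],
  ],
)

```text
time: 2.95
position: [0.4365, -0.2583, 0.0493]
tool_rot: [-179.9, 0.0, 94.7]
ft_force: [-0.5, 0.5, 1.0]
width: 0.0851
grip_force: 0.0
```

>>> apply_moves(
  rows=[
    [[50, 0, 0, 0, 0], [50, 0, 0, 0, 0], [50, 0, 0, 0, 0], [40, 0, 0, 0, 0], [40, 0, 0, 0, 0], [40, 0, 0, 0, 0]],
  ],
)

```text
time: 3.55
position: [0.4387, -0.2581, 0.0518]
tool_rot: [179.8, 0.1, 94.9]
ft_force: [0.5, 0.2, 6.2]
width: 0.0588
grip_force: 60.2
```

>>> apply_moves(
  rows=[
    [[40, 0, 0, -1, 0], [40, 0, 0, -3, 0], [40, 0, 0, -3, 0], [40, 0, 0, -3, 0], [40, 0, 0, 0, 0]],
  ],
)

```text
time: 4.05
position: [0.4389, -0.2582, 0.1541]
tool_rot: [179.7, 0.2, 94.8]
ft_force: [1.0, -0.6, -1.9]
width: 0.0589
grip_force: 60.5
```

>>> apply_moves(
  rows=[
    [[40, 1, 1, 0, 0], [40, 2, 3, 0, 0], [40, 2.5, 3, 0, 0], [40, 2.5, 3, 0, 0], [40, 2.5, 3, 0, 0], [40, 2.2, 3, 0, 0], [40, 1.5, 2.7, 0, 0], [40, 0.5, 1, 0, 0], [40, 0, 0, 0, 0], [40, 0, 0, 0, 0]],
  ],
)

```text
time: 5.05
position: [0.6193, -0.0948, 0.149]
tool_rot: [-179.8, 0.1, 94.9]
ft_force: [-1.9, -0.2, -2.4]
width: 0.0592
grip_force: 60.7
```

```bash
python3 w.py pics/w2.png .6228 -.0907; python3 - <<'E'
from m import *
d=cam('scene');u,v=map(int,proj(d,[.6228,-.0907,.12]));a=d['img'][v-60:v+60,u-70:u+70]
b=cv2.resize(a,None,fx=2.85,fy=2.85,interpolation=2)
w=cv2.imread('pics/w2.png')[:,:,::-1][60:400,120:520]
cv2.imwrite('pics/w2b.png',np.hstack([w[:340],b[:340]])[...,::-1][:, :800]);print(u,v)
import pickle;pickle.dump(d,open('s2.pkl','wb'))
E
```

```text
5.1 [ 0.61910039 -0.09557709  0.14923075] [-1.79784320e+02  7.19717743e-02  9.48002725e+01] [ 17.5  48.1 -24.   93.7  26.   44.  -13.6]
[ 0.45503858  0.40947086 -0.00211299]
[ 0.61118858 -0.01288684  0.27278705] [161.47518798   0.2214892    4.91076758] 61.09661711849907
306 125
```

View pics/w2b.png

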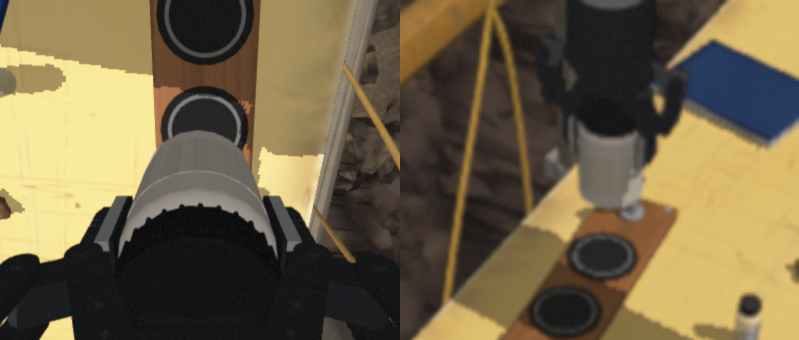

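```bash
python3 - <<'E'
from m import *; import pickle
d=pickle.load(open('w.pkl','rb'))
print(ray(d,320,191,.0975),'minus .03 in y');print(ray(d,526-200-2,70+25,.018))
# visible ring far edges / pad1 far edge
print('pad1 far edge',ray(d,325,146,.018),'pad2 ctr',ray(d,325,70,.018))
E
```

```text
[ 0.6164871 -0.0662807  0.0975   ] minus .03 in y
[ 0.61540841 -0.01843077  0.018     ]
pad1 far edge [ 0.61952342 -0.05489507  0.018     ] pad2 ctr [ 0.6145687  -0.00165662  0.018     ]
```

>>> apply_moves(
  rows=[
    [[40, 0.3, 0.4, 0, 0], [40, 0, 0, 2, 0], [40, 0, 0, 2, 0], [40, 0, 0, 2, 0], [40, 0, 0, 1, 0], [40, 0, 0, 0.5, 0], [40, 0, 0, 0, 0], [40, 0, 0, 0, 0]],
  ],
)

```text
time: 5.95
position: [0.6254, -0.0908, 0.0761]
tool_rot: [179.9, 0.0, 94.9]
ft_force: [-0.2, -0.8, -2.3]
width: 0.0586
grip_force: 60.7
```

```bash
python3 -c "
from m import *
o=readout.observe();print(o['position'],o['ft_force'],go(.6228,-.092))"
```

```text
[ 0.62544837 -0.09082334  0.07613261] [-0.23153666 -0.81581819 -2.26528359] [-0.09480217 -0.2738548  -0.00040969]
```

>>> apply_moves(
  rows=[
    [[40, -0.1, -0.25, 0, 0], [40, 0, 0, 0.3, 0], [40, 0, 0, 0.2, 0], [40, 0, 0, 0.1, 0], [40, 0, 0, 0, 0]],
  ],
)

```text
time: 6.45
position: [0.6224, -0.0921, 0.0698]
tool_rot: [-180.0, 0.0, 94.9]
ft_force: [-1.8, -0.9, 3.1]
width: 0.0587
grip_force: 61.2
```

>>> apply_moves(
  rows=[
    [[75, 0, 0, 0, 0], [85, 0, 0, 0, 0], [100, 0, 0, 0, 0], [100, 0, 0, 0, 0], [100, 0, 0, 0, 0], [100, 0, 0, -1, 0], [100, 0, 0, -3, 0], [100, 0, 0, -4, 0], [100, 0, 0, -2, 0], [100, 0, 0, 0, 0]],
  ],
)

```text
time: 7.45
position: [0.6249, -0.0919, 0.1736]
tool_rot: [179.6, 0.1, 94.9]
ft_force: [0.4, 0.1, -0.3]
width: 0.0855
grip_force: 0.0
```

```bash
cat > chk.py <<'E'
import sys; from m import *
n=sys.argv[1]
d=cam('scene');e=cam('top');w=cam('wrist')
a=cv2.resize(d['img'][105:255,240:340],None,fx=3,fy=3,interpolation=2)   # 300x450
b=cv2.resize(e['img'][140:200,250:416],None,fx=3,fy=3,interpolation=2) # 498x180
c=cv2.resize(w['img'],(432,270))
z=np.zeros((450,798,3),np.uint8);z[:,:300]=a;z[:180,300:]=b;z[180:,300:732]=c
cv2.imwrite(n,z[...,::-1])
import pickle;pickle.dump((d,e,w),open('c.pkl','wb'))
o=readout.observe();print(o['time'],o['position'],o['tool_rot'])
for q in sys.argv[2:]: print(q,go(*map(float,q.split(','))))
E
python3 chk.py pics/c1.png .4523,.0708
```

```text
7.6 [ 0.62175394 -0.09219162  0.16893458] [-1.79932836e+02  1.10866266e-02  9.48701980e+01]
.4523,.0708 [ 1.76789560e+01 -1.55004304e+01  1.47493748e-02]
```

View pics/c1.png

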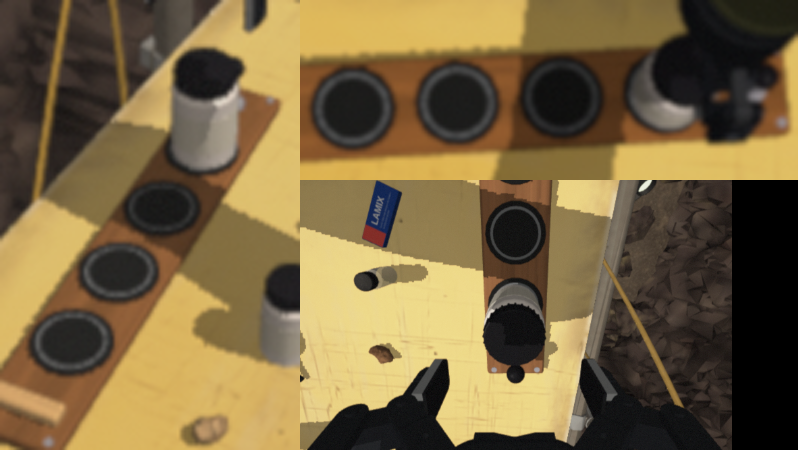

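The large jar stands upright on pad 1. I'll measure its centre from the cap at panel (515,333), and read the tiny vial's cap at (363,282).

```bash
python3 - <<'E'
from m import *; import pickle
d,e,w=pickle.load(open('c.pkl','rb'))
f=lambda u,v:((u-300)/.675,(v-180)/.675)
print('large',ray(w,*f(515,333),.096)); print('pad2',ray(w,*f(516,232),.018)); print('tiny',ray(w,*f(366,282),.054))
# scene: pad1 front edge visible, jar bottom front edge at scene px
g=lambda u,v:((u+.5)/3-.5+240,(v+.5)/3-.5+105)
print('large scene cap',ray(d,*g(207,73),.096))
for n,P in[('padL/R',[.6228,-.0907,.018])]:
  print(np.array(proj(d,P))) ; print(proj(w,[.6228,-.0907,.096])*.675+[300,180], proj(w,[.6228,-.0557,.018])*.675+[300,180])
E
```

```text
large [ 0.62177203 -0.09397443  0.096     ]
pad2 [ 0.61532098 -0.0032853   0.018     ]
tiny [ 0.4619533  -0.06713269  0.054     ]
large scene cap [ 0.6248243  -0.10545199  0.096     ]
[306.48912855 154.25793124]
[516.40324701 329.85556592] [518.34541152 278.56443607]
```

```bash
python3 - <<'E'
from m import *; import pickle
d,e,w=pickle.load(open('c.pkl','rb'))
f=lambda u,v:((u-300)/.675,(v-180)/.675)
print('large',ray(w,*f(515,333),.114))
g=lambda u,v:((u+.5)/3-.5+240,(v+.5)/3-.5+105)
print('large scene cap',ray(d,*g(207,73),.114))
E
```

```text
large [ 0.62103881 -0.08636429  0.114     ]
large scene cap [ 0.61407048 -0.08575013  0.114     ]
```

>>> apply_moves(
  rows=[
    [[100, 1, -1, 0, 0], [100, 2.5, -2.2, 0, 0], [100, 2.5, -2.2, 0, 0], [100, 2.5, -2.2, 0, 0], [100, 2.5, -2.2, 0, 0], [100, 2.5, -2.2, 0, 0], [100, 2.5, -2.2, 0, 0], [100, 1.7, -1.3, 0, 0], [100, 0, 0, 0, 0], [100, 0, 0, 0, 0]],
  ],
)

```text
time: 8.6
position: [0.4526, 0.071, 0.1687]
tool_rot: [-179.9, 0.0, 94.9]
ft_force: [-0.4, -0.2, -0.3]
width: 0.0856
grip_force: 0.0
```

```bash
python3 chk.py pics/c2.png .4523,.0708
```

```text
8.75 [0.45357924 0.0701211  0.16889227] [-1.79993389e+02  3.33095261e-02  9.47522050e+01]
.4523,.0708 [ 7.82548317e-02 -1.21860245e-01 -3.14338180e-05]
```

View pics/c2.png

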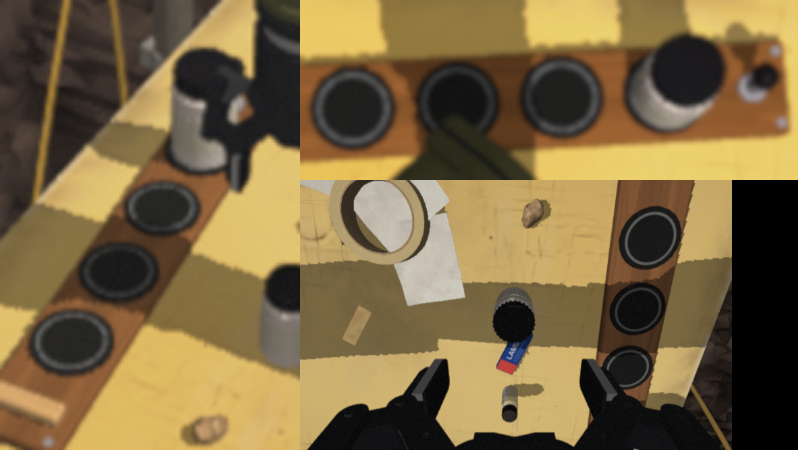

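```bash
python3 - <<'E'
from m import *; import pickle
d,e,w=pickle.load(open('c.pkl','rb'))
f=lambda u,v:((u-300)/.675,(v-180)/.675)
g=lambda u,v:((u-300+.5)/3-.5+250,(v+.5)/3-.5+140)
print('large top cap',ray(e,*g(689,69),.114)); p=ray(w,*f(514,318),.08);print('med',p,go(*p[:2]))
print('tiny',ray(w,*f(510,411),.054))
E
```

```text
large top cap [ 0.62125578 -0.09342318  0.114     ]
med [0.4510058  0.07792502 0.08      ] [ 7.99029475e-01 -1.91806573e-01 -4.42393514e-04]
tiny [ 0.457193   -0.05726085  0.054     ]
```

>>> apply_moves(
  rows=[
    [[100, 0.3, -0.15, 1, 0], [100, 0, 0, 2.5, 0], [100, 0, 0, 2.5, 0], [100, 0, 0, 2.5, 0], [100, 0, 0, 2.5, 0], [100, 0, 0, 1.5, 0], [100, 0, 0, 0.2, 0], [100, 0, 0, 0, 0], [100, 0, 0, 0, 0]],
  ],
)

```text
time: 9.65
position: [0.4518, 0.0738, 0.0429]
tool_rot: [179.9, -0.0, 94.8]
ft_force: [-0.5, -0.1, -0.2]
width: 0.0856
grip_force: 0.0
```

```bash
python3 -c "
from m import *
o=readout.observe();print(o['position'],go(.4517,.0735))"
```

```text
[0.45178455 0.07376487 0.04286686] [-2.56818636e-02 -1.06518247e-02 -1.70794345e-05]
```

>>> apply_moves(
  rows=[
    [[60, 0, 0, 0, 0], [35, 0, 0, 0, 0], [30, 0, 0, 0, 0], [30, 0, 0, 0, 0], [30, 0, 0, 0, 0], [30, 0, 0, 0, 0], [30, 0, 0, 0, 0]],
  ],
)

```text
time: 10.35
position: [0.4516, 0.0741, 0.0431]
tool_rot: [179.9, -0.0, 94.9]
ft_force: [0.1, 0.4, 7.0]
width: 0.0446
grip_force: 60.3
```

>>> apply_moves(
  rows=[
    [[30, 0, 0, -0.5, 0], [30, 0, 0, -2.5, 0], [30, 0, 0, -2.5, 0], [30, 0, 0, -2.5, 0], [30, 0, 0, -1, 0], [30, 0, 0, 0, 0], [30, 0, 0, 0, 0]],
  ],
)

```text
time: 11.05
position: [0.4511, 0.0738, 0.1322]
tool_rot: [180.0, 0.0, 94.9]
ft_force: [0.2, -0.0, -1.5]
width: 0.0446
grip_force: 61.5
```

```bash
python3 -c "
from m import *
o=readout.observe();print(o['position'],o['tool_rot'],go(.6153,-.0058))"
```

```text
[0.45105575 0.07380093 0.13224386] [1.79996711e+02 9.12276873e-03 9.48547211e+01] [-9.32152748e+00  1.56918429e+01  2.38491126e-03]
```

>>> apply_moves(
  rows=[
    [[30, -0.5, 1, 0, 0], [30, -1.5, 2.5, 0, 0], [30, -1.5, 2.5, 0, 0], [30, -1.5, 2.5, 0, 0], [30, -1.5, 2.5, 0, 0], [30, -1.5, 2.5, 0, 0], [30, -1.0, 1.7, 0, 0], [30, -0.3, 0.5, 0, 0], [30, 0, 0, 0, 0], [30, 0, 0, 0, 0]],
  ],
)

```text
time: 12.05
position: [0.6142, -0.0046, 0.1317]
tool_rot: [-179.9, -0.0, 94.9]
ft_force: [0.2, 0.5, -0.3]
width: 0.0449
grip_force: 61.5
```

```bash
python3 chk.py pics/c3.png .6153,-.0058
```

```text
12.2 [ 0.61447848 -0.00443243  0.13224194] [-1.79930530e+02 -9.81063045e-03  9.49662459e+01]
.6153,-.0058 [-1.43355008e-01  7.00045416e-02 -1.09425148e-04]
```

View pics/c3.png

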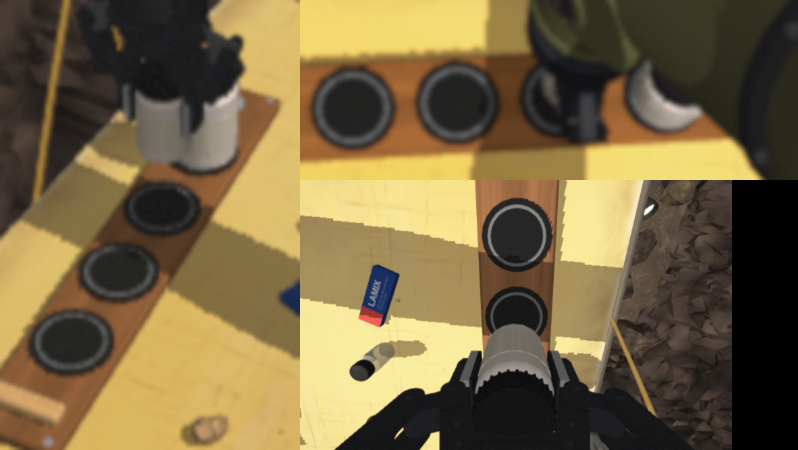

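```bash
python3 - <<'E'
from m import *; import pickle
d,e,w=pickle.load(open('c.pkl','rb'))
f=lambda u,v:((u-300)/.675,(v-180)/.675)
print('rim-.023',ray(w,*f(515,323.5),.089)-[0,.023,0],'pad far edge -.035',ray(w,*f(516,286),.018)-[0,.035,0],'pad3',ray(w,*f(516,235),.018),'tiny',ray(w,*f(362,371),.054))
E
```

```text
rim-.023 [ 0.6115396  -0.00808449  0.089     ] pad far edge -.035 [ 0.6113224  -0.00459114  0.018     ] pad3 [0.60675992 0.08088131 0.018     ] tiny [ 0.46260371 -0.06316061  0.054     ]
```

>>> apply_moves(
  rows=[
    [[30, -0.15, 0.1, 1, 0], [30, 0, 0, 2, 0], [30, 0, 0, 2, 0], [30, 0, 0, 1.2, 0], [30, 0, 0, 0.5, 0], [30, 0, 0, 0.2, 0], [30, 0, 0, 0.2, 0], [30, 0, 0, 0.1, 0], [30, 0, 0, 0, 0]],
  ],
)

```text
time: 13.1
position: [0.6171, -0.0066, 0.0612]
tool_rot: [179.9, 0.0, 94.9]
ft_force: [-1.2, 0.3, 1.9]
width: 0.0449
grip_force: 61.9
```

>>> apply_moves(
  rows=[
    [[65, 0, 0, 0, 0], [80, 0, 0, 0, 0], [100, 0, 0, 0, 0], [100, 0, 0, 0, 0], [100, 0, 0, 0, 0], [100, 0, 0, -1, 0], [100, 0, 0, -2.5, 0], [100, 0, 0, -3, 0], [100, 0, 0, -3, 0], [100, 0, 0, -0.5, 0]],
  ],
)

```text
time: 14.1
position: [0.619, -0.0061, 0.1647]
tool_rot: [179.6, -0.0, 94.9]
ft_force: [1.0, 0.6, 0.8]
width: 0.0853
grip_force: 0.0
```

```bash
python3 -c "
from m import *
o=readout.observe();print(o['position'],o['tool_rot'],go(.4269,.2838))"
```

```text
[ 0.619038   -0.00613722  0.16467427] [ 1.79579322e+02 -1.75408198e-02  9.48603562e+01] [ 30.5174012  -16.68776346  -0.11318432]
```

>>> apply_moves(
  rows=[
    [[100, 1.5, -0.5, 0, 0], [100, 3.4, -2, 0, 0], [100, 3.4, -2, 0, 0], [100, 3.4, -2, 0, 0], [100, 3.4, -2, 0, 0], [100, 3.4, -2, 0, 0], [100, 3.4, -2, 0, 0], [100, 3.4, -2, 0, 0], [100, 3.4, -1.7, 0, 0], [100, 1.8, -0.5, 0, 0]],
  ],
)

```text
time: 15.1
position: [0.4195, 0.2867, 0.1595]
tool_rot: [-179.8, -0.1, 95.3]
ft_force: [0.9, 0.3, -0.6]
width: 0.0856
grip_force: 0.0
```

>>> apply_moves(
  rows=[
    [[100, 0, 0, 0, 0], [100, 0, 0, 0, 0]],
  ],
)

```text
time: 15.3
position: [0.4232, 0.2825, 0.1595]
tool_rot: [-179.9, 0.1, 94.9]
ft_force: [-0.1, 0.3, 0.3]
width: 0.0857
grip_force: 0.0
```

```bash
python3 chk.py pics/c4.png .4269,.2838
```

```text
15.45 [0.4246791  0.28119053 0.1598122 ] [-1.79959886e+02  1.01134439e-01  9.47291066e+01]
.4269,.2838 [ 0.24174786  0.24284692 -0.00059674]
```

View pics/c4.png

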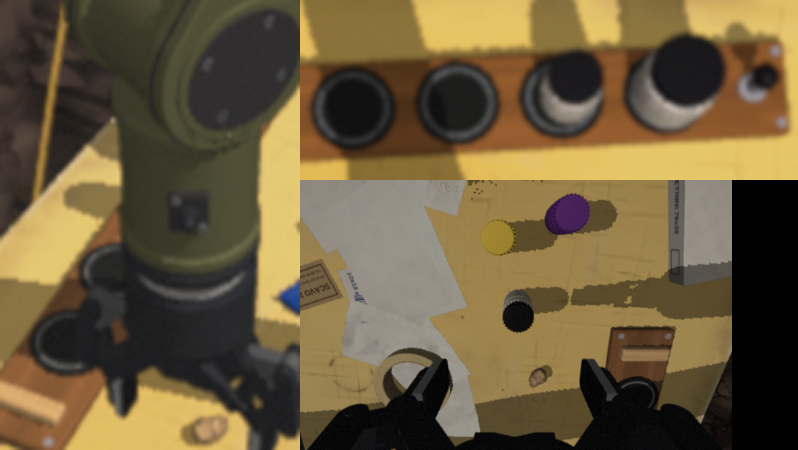

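The medium jar is upright on pad 2. The small jar's cap is at wrist panel (518,313), and the yellow (498,236) and purple (567,213) decoys stay clear of the gripper.

```bash
python3 - <<'E'
from m import *; import pickle
d,e,w=pickle.load(open('c.pkl','rb'))
f=lambda u,v:((u-300)/.675,(v-180)/.675)
g=lambda u,v:((u-300+.5)/3-.5+250,(v+.5)/3-.5+140)
print('med top cap',ray(e,*g(575,76),.098)); p=ray(w,*f(518,313),.066);print('small',p,go(*p[:2]))
E
```

```text
med top cap [ 0.61675471 -0.01070696  0.098     ]
small [0.42553615 0.2926964  0.066     ] [ 1.1396019   0.18027112 -0.00213776]
```

>>> apply_moves(
  rows=[
    [[100, 0.45, 0.2, 1, 0], [100, 0, 0, 2.5, 0], [100, 0, 0, 2.5, 0], [100, 0, 0, 2.5, 0], [100, 0, 0, 2.5, 0], [100, 0, 0, 1.3, 0], [100, 0, 0, 0.2, 0], [100, 0, 0, 0, 0], [100, 0, 0, 0, 0]],
  ],
)

```text
time: 16.35
position: [0.4264, 0.2878, 0.0358]
tool_rot: [180.0, -0.0, 94.8]
ft_force: [0.7, -0.1, 0.2]
width: 0.0856
grip_force: 0.0
```

>>> apply_moves(
  rows=[
    [[60, 0, 0, 0, 0], [35, 0, 0, 0, 0], [20, 0, 0, 0, 0], [20, 0, 0, 0, 0], [20, 0, 0, 0, 0], [20, 0, 0, 0, 0], [20, 0, 0, 0, 0], [20, 0, 0, 0, 0]],
  ],
)

```text
time: 17.15
position: [0.4262, 0.2878, 0.0359]
tool_rot: [179.9, -0.0, 94.9]
ft_force: [-0.6, -0.5, 5.4]
width: 0.0328
grip_force: 59.2
```

>>> apply_moves(
  rows=[
    [[20, 0, 0, -0.5, 0], [20, 0, 0, -2.5, 0], [20, 0, 0, -2.5, 0], [20, 0, 0, -2.5, 0], [20, 0, 0, -1, 0], [20, 0, 0, 0, 0], [20, 0, 0, 0, 0]],
  ],
)

```text
time: 17.85
position: [0.4257, 0.2873, 0.1247]
tool_rot: [-180.0, 0.0, 94.9]
ft_force: [0.1, 0.6, -0.9]
width: 0.0326
grip_force: 59.6
```

```bash
python3 -c "
from m import *
o=readout.observe();print(o['position'],o['tool_rot'],go(.6088,.0785))"
```

```text
[0.42572611 0.28726734 0.12466311] [-1.79963511e+02  3.98837769e-02  9.48664946e+01] [-2.23545630e+01  1.64703363e+01  5.07188462e-03]
```

>>> apply_moves(
  rows=[
    [[20, -1.2, 1, 0, 0], [20, -2.8, 2, 0, 0], [20, -2.8, 2, 0, 0], [20, -2.8, 2, 0, 0], [20, -2.8, 2, 0, 0], [20, -2.8, 2, 0, 0], [20, -2.8, 2, 0, 0], [20, -2.8, 2, 0, 0], [20, -1.3, 1.3, 0, 0], [20, -0.2, 0.2, 0, 0]],
  ],
)

```text
time: 18.85
position: [0.6102, 0.076, 0.1233]
tool_rot: [-179.9, 0.1, 94.6]
ft_force: [-0.9, 0.2, -0.2]
width: 0.0326
grip_force: 59.6
```

>>> apply_moves(
  rows=[
    [[20, 0, 0, 0, 0], [20, 0, 0, 0, 0]],
  ],
)

```text
time: 19.05
position: [0.6077, 0.0814, 0.1246]
tool_rot: [-179.9, -0.1, 95.0]
ft_force: [-0.1, 0.6, -0.5]
width: 0.0327
grip_force: 59.6
```

```bash
python3 chk.py pics/c5.png .6088,.0785
```

```text
19.2 [0.60833793 0.08106497 0.12524868] [-1.79955898e+02 -2.81054902e-02  9.50205544e+01]
.6088,.0785 [-2.59556877e-01  2.35829003e-02 -1.45473804e-04]
```

View pics/c5.png

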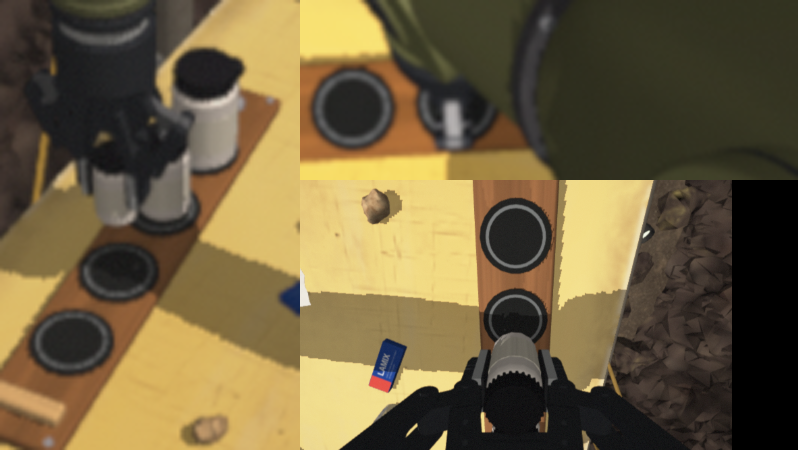

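```bash
python3 - <<'E'
from m import *; import pickle
d,e,w=pickle.load(open('c.pkl','rb'))
f=lambda u,v:((u-300)/.675,(v-180)/.675)
print('rim-.017',ray(w,*f(516,332),.0894)-[0,.017,0],'pad far edge -.035',ray(w,*f(516,288),.018)-[0,.035,0],'pad4',ray(w,*f(516,236),.018))
E
```

```text
rim-.017 [0.60643971 0.07962992 0.0894    ] pad far edge -.035 [0.60514852 0.08045493 0.018     ] pad4 [0.6005573  0.16560649 0.018     ]
```

>>> apply_moves(
  rows=[
    [[20, -0.2, 0, 1, 0], [20, 0, 0, 2, 0], [20, 0, 0, 2, 0], [20, 0, 0, 1.2, 0], [20, 0, 0, 0.5, 0], [20, 0, 0, 0.2, 0], [20, 0, 0, 0.2, 0], [20, 0, 0, 0.1, 0], [20, 0, 0, 0, 0]],
  ],
)

```text
time: 20.1
position: [0.6099, 0.0776, 0.054]
tool_rot: [179.9, -0.0, 94.9]
ft_force: [-0.1, 0.4, 0.9]
width: 0.0324
grip_force: 59.7
```

>>> apply_moves(
  rows=[
    [[55, 0, 0, 0.05, 0], [70, 0, 0, 0, 0], [100, 0, 0, 0, 0], [100, 0, 0, 0, 0], [100, 0, 0, 0, 0], [100, 0, 0, -1, 0], [100, 0, 0, -2.5, 0], [100, 0, 0, -3, 0], [100, 0, 0, -3, 0], [100, 0, 0, -0.5, 0]],
  ],
)

```text
time: 21.1
position: [0.6118, 0.0784, 0.1572]
tool_rot: [179.6, -0.1, 94.9]
ft_force: [-0.2, -0.1, 0.5]
width: 0.0855
grip_force: 0.0
```

```bash
python3 -c "
from m import *
o=readout.observe();print(o['position'],o['tool_rot'],go(.4575,-.066))"
```

```text
[0.61176373 0.07838433 0.15715851] [ 1.79588587e+02 -7.63154989e-02  9.48592728e+01] [-13.079779   -16.59343471  -0.13657356]
```

>>> apply_moves(
  rows=[
    [[100, 0, -1.5, 0, 0], [100, -1, -3, 0, 0], [100, -2, -3, 0, 0], [100, -2.5, -2.5, 0, 0], [100, -2.5, -2.5, 0, 0], [100, -2.5, -2, 0, 0], [100, -2, -1.5, 0, 0], [100, -0.6, -0.6, 0, 0], [100, 0, 0, 0, 0], [100, 0, 0, 0, 0]],
  ],
)

```text
time: 22.1
position: [0.4564, -0.0657, 0.153]
tool_rot: [179.9, -0.1, 94.9]
ft_force: [-0.0, 0.9, 0.7]
width: 0.0853
grip_force: 0.0
```

```bash
python3 chk.py pics/c6.png .4575,-.066
```

```text
22.25 [ 0.45625971 -0.06560526  0.15285133] [ 1.79920108e+02 -5.14432651e-02  9.49942593e+01]
.4575,-.066 [-0.05012159  0.12012187  0.00012249]
```

View pics/c6.png

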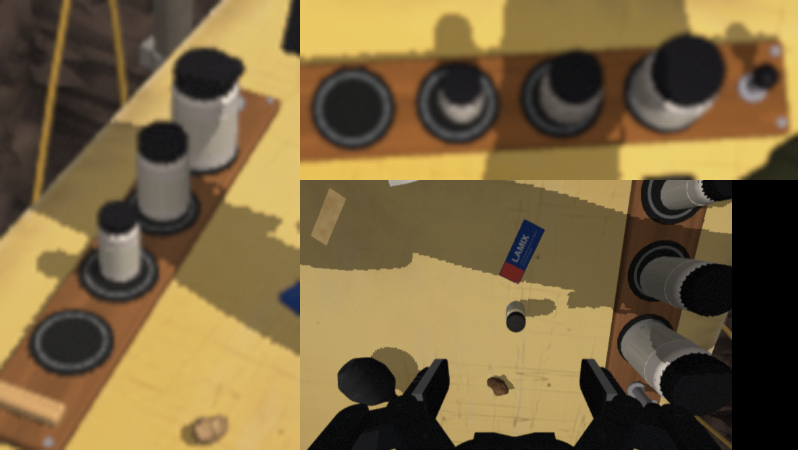

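Three jars stand in order. The tiny vial's cap is at wrist panel (516,323).

```bash
python3 - <<'E'
from m import *; import pickle
d,e,w=pickle.load(open('c.pkl','rb'))
f=lambda u,v:((u-300)/.675,(v-180)/.675)
g=lambda u,v:((u-300+.5)/3-.5+250,(v+.5)/3-.5+140)
k=lambda u,v:((u+.5)/3-.5+240,(v+.5)/3-.5+105)
for n,t,s,h in[('large',(689,69),(206,70),.114),('med',(576,77),(163,139),.098),('small',(461,83),(118.5,215),.084)]:
    a=ray(e,*g(*t),h);b=ray(d,*k(*s),h);print(n,a,b,(a+b)/2)
p=ray(w,*f(516,323),.054);print('tiny',p,go(*p[:2]))
E
```

```text
large [ 0.62125578 -0.09342318  0.114     ] [ 0.61683612 -0.08893604  0.114     ] [ 0.61904595 -0.09117961  0.114     ]
med [ 0.61601728 -0.01147094  0.098     ] [ 0.61312284 -0.00774424  0.098     ] [ 0.61457006 -0.00960759  0.098     ]
small [0.61158816 0.07455594 0.084     ] [0.6058912  0.07669655 0.084     ] [0.60873968 0.07562625 0.084     ]
tiny [ 0.45698545 -0.06634875  0.054     ] [-8.03849520e-02  6.58259581e-02  1.96126226e-05]
```

>>> apply_moves(
  rows=[
    [[100, -0.15, 0.05, 1, 0], [100, 0, 0, 2.5, 0], [100, 0, 0, 2.5, 0], [100, 0, 0, 2.5, 0], [100, 0, 0, 2.5, 0], [100, 0, 0, 1.2, 0], [100, 0, 0, 0.2, 0], [100, 0, 0, 0, 0], [100, 0, 0, 0, 0]],
  ],
)

```text
time: 23.15
position: [0.4562, -0.0685, 0.0292]
tool_rot: [180.0, -0.0, 94.9]
ft_force: [0.3, -0.5, 0.8]
width: 0.0857
grip_force: 0.0
```

```bash
python3 -c "
from m import *
o=readout.observe();print(o['position'],go(.4569,-.0669))"
```

```text
[ 0.45615422 -0.06847117  0.02918998] [1.50205372e-01 8.76705693e-02 8.64964332e-05]
```

>>> apply_moves(
  rows=[
    [[80, 0.15, 0.1, 0, 0], [60, 0, 0, 0, 0], [40, 0, 0, 0, 0], [20, 0, 0, 0, 0], [10, 0, 0, 0, 0], [10, 0, 0, 0, 0], [10, 0, 0, 0, 0], [10, 0, 0, 0, 0], [10, 0, 0, 0, 0], [10, 0, 0, 0, 0]],
  ],
)

```text
time: 24.15
position: [0.4568, -0.0671, 0.0292]
tool_rot: [180.0, 0.0, 94.9]
ft_force: [0.4, -0.1, 4.8]
width: 0.0218
grip_force: 58.5
```

>>> apply_moves(
  rows=[
    [[10, 0, 0, -0.5, 0], [10, 0, 0, -2.5, 0], [10, 0, 0, -2.5, 0], [10, 0, 0, -2.5, 0], [10, 0, 0, -2.5, 0], [10, 0, 0, -1.5, 0], [10, 0, 0, 0, 0], [10, 0, 0, 0, 0]],
  ],
)

```text
time: 24.95
position: [0.4564, -0.0673, 0.1486]
tool_rot: [-180.0, 0.0, 94.8]
ft_force: [-0.4, -0.8, -0.3]
width: 0.0217
grip_force: 58.7
```

```bash
python3 -c "
from m import *
o=readout.observe();print(o['position'],o['tool_rot'],go(.6014,.1631))"
```

```text
[ 0.45643026 -0.06734709  0.14864847] [-1.79995737e+02  1.69190614e-02  9.48394068e+01] [ 2.17395446e+01  1.63894180e+01 -7.63894557e-03]
```

>>> apply_moves(
  rows=[
    [[10, 1.5, 0, 0, 0], [10, 3.2, 0, 0, 0], [10, 3.2, 0.8, 0, 0], [10, 3.2, 1.6, 0, 0], [10, 3.2, 2.5, 0, 0], [10, 3.2, 3, 0, 0], [10, 2.5, 3, 0, 0], [10, 1.4, 3, 0, 0], [10, 0.3, 2, 0, 0], [10, 0, 0.5, 0, 0]],
  ],
)

```text
time: 25.95
position: [0.6029, 0.1641, 0.1469]
tool_rot: [-180.0, 0.0, 94.9]
ft_force: [-0.2, 1.3, -0.2]
width: 0.0218
grip_force: 58.7
```

>>> apply_moves(
  rows=[
    [[10, 0, 0, 0, 0], [10, 0, 0, 1, 0], [10, 0, 0, 1, 0], [10, 0, 0, 0, 0]],
  ],
)

```text
time: 26.35
position: [0.5996, 0.1619, 0.1267]
tool_rot: [-179.7, 0.1, 94.9]
ft_force: [-0.1, -0.1, -1.3]
width: 0.0216
grip_force: 58.7
```

```bash
python3 chk.py pics/c7.png .6014,.1631
```

```text
26.5 [0.60131886 0.16302209 0.12868162] [-1.79975456e+02  1.11355157e-02  9.48758896e+01]
.6014,.1631 [ 7.07279219e-03  8.74711641e-03 -5.12163481e-06]
```

View pics/c7.png

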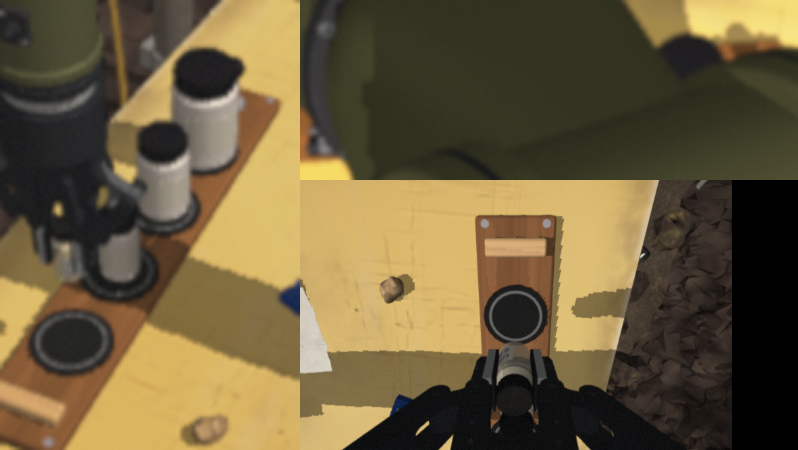

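The vial is held upright and aligned over pad 4. Lowering.

>>> apply_moves(
  rows=[
    [[10, 0, 0, 1, 0], [10, 0, 0, 2, 0], [10, 0, 0, 2, 0], [10, 0, 0, 2, 0], [10, 0, 0, 0.6, 0], [10, 0, 0, 0.2, 0], [10, 0, 0, 0.2, 0], [10, 0, 0, 0.1, 0], [10, 0, 0, 0, 0]],
  ],
)

```text
time: 27.4
position: [0.6021, 0.1632, 0.0484]
tool_rot: [179.9, -0.0, 94.9]
ft_force: [0.3, 0.9, -0.9]
width: 0.022
grip_force: 58.7
```

>>> apply_moves(
  rows=[
    [[10, 0, 0, 0.1, 0], [10, 0, 0, 0.05, 0], [10, 0, 0, 0, 0]],
  ],
)

```text
time: 27.7
position: [0.6021, 0.1633, 0.0473]
tool_rot: [179.9, -0.0, 94.9]
ft_force: [-0.4, -0.0, 4.1]
width: 0.0215
grip_force: 59.0
```

Contact. I'll release the vial, rise, and back away to check.

>>> apply_moves(
  rows=[
    [[40, 0, 0, 0, 0], [60, 0, 0, 0, 0], [80, 0, 0, 0, 0], [100, 0, 0, 0, 0], [100, 0, 0, 0, 0], [100, 0, 0, -1, 0], [100, 0, 0, -2.5, 0], [100, 0, 0, -3, 0], [100, 0, 0, -3, 0], [100, 0, 0, -2, 0]],
  ],
)

```text
time: 28.7
position: [0.6024, 0.1636, 0.1643]
tool_rot: [179.8, -0.1, 94.9]
ft_force: [1.0, -0.3, 0.0]
width: 0.0855
grip_force: 0.0
```

>>> apply_moves(
  rows=[
    [[100, 0, -1, 0, 0], [100, 0, -3, 0, 0], [100, 0, -3, 0, 0], [100, 0, -3, 0, 0], [100, 0, -3, 0, 0], [100, 0, -3, 0, 0], [100, 0, -2, 0, 0], [100, 0, 0, 0, 0], [100, 0, 0, 0, 0]],
  ],
)

```text
time: 29.6
position: [0.4231, 0.1483, 0.1619]
tool_rot: [179.9, -0.0, 94.9]
ft_force: [0.2, 0.2, -0.2]
width: 0.0855
grip_force: 0.0
```

```bash
python3 chk.py pics/c8.png
```

```text
29.75 [0.42379798 0.14824246 0.16148614] [ 1.79893925e+02 -4.29860781e-02  9.48164839e+01]
```

View pics/c8.png

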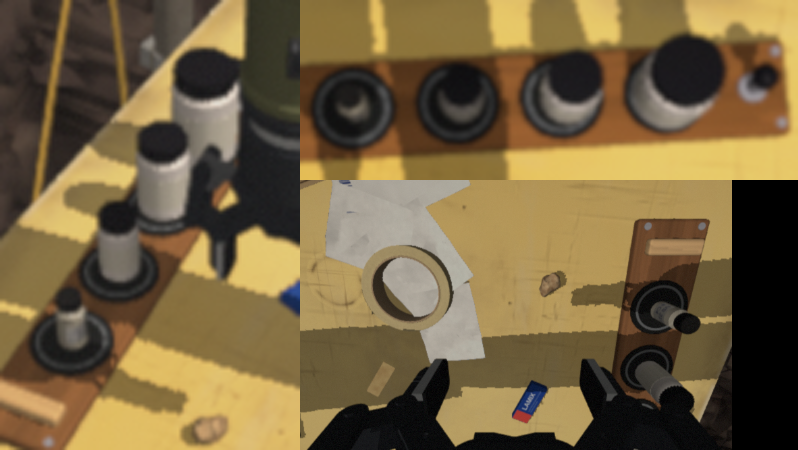

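All four jars stand upright on their pads in size order, largest next to the post, within about 4 mm of the pad centres. The gripper is clear, so I'm handing in.

```bash
python3 -c "
from h import *
print(workorder.finish_job())"
```

```text
the job is handed in; nothing more can be done
None
```

The job is handed in: all four jars stand upright on their pads, the largest next to the post down to the smallest vial farthest away, about 30 s in; the first three measured within about 4 mm of their pad centres, and the vial's position was judged only by eye.

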